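# Lock the portafilter into the espresso machine

## Task

Take the portafilter from its wooden stand, raise it level into the espresso machine's group head with the handle pointing straight out of the machine's front, at the single-bar mark, and turn the handle an eighth of a turn counter-clockwise (seen from above) to the double-bar mark, so that it hangs locked there when you let go. Do not force it, and leave the tin, the garlic and the steel cup where they are.

Things in the scene. Friction and masses are not known exactly. Their poses are not given: they have to be found in the camera images.
- machine: Fixed steel espresso machine, 250 deep, 210 wide, 270 mm high. Origin on the worktop (z=0) under the vertical axis of its group head (heights and angles below are from it); +x to its back, so its front is -x, which looks to the robot's right front. Drip tray top 26 mm high, foot 70 mm out in front. Handle angles: the direction basket axis to handle, 0 = machine -x, plus = towards machine -y.
- group_mouth (a point): Centre of the group head's open underside, on its axis, 145 mm high. A steel collar, outer radius 52, bore 43 mm, hangs from 195 to 145 mm. Inside, 3 tabs (145 to 150 mm high, inner radius 33 mm) leave 3 gaps of 44 degrees for the lugs; past each gap a ridge on the tab (top 152.5 mm), a 37 degree pocket, an end stop. Flat gasket face above at 167 mm.
- entry_mark (a point): One upright black bar outside on the collar, 158 mm high. Raise the portafilter with its handle pointing this way: handle angle +4 degrees (portafilter yaw = machine yaw + 4, +-7). Portafilter origin height: under 101 mm clear below the collar; 123 mm at the gasket. To turn over the ridges it must be 119 to 122.5 mm (aim at 121).
- lock_mark (a point): Middle of two upright black bars outside on the collar, 158 mm high. Turned 46 degrees counter-clockwise seen from above, the handle points this way: handle angle +50 degrees (portafilter yaw = machine yaw + 50; pocket and stop allow 43 to 58). Let down here, the lugs rest on the tabs behind the ridges: portafilter origin at 116 mm.
- head_underside (a point): Centre of the flat underside, 195 mm high, of the machine's round head: radius 105 mm about the group axis, heights 195 to 270 mm. It overhangs the handle: a tool pointing straight down on the handle hits it, so lean the tool outwards, away from the basket, 25 to 45 degrees from vertical, already when taking the handle at the stand.
- portafilter: Loose, 0.25 kg +-20%: steel basket, radius 30, height 44 mm, rim chamfered 3 mm. Origin at the centre of its underside, z up, handle to its own -x. 3 lugs, 14 mm wide, 34 to 40 mm above the origin, out to radius 40 mm: one over the handle, two 120 degrees either side. Centre of mass about 15 mm off axis towards the handle: hold firmly (40 N or more).
- grip (a point): Middle of the black handle, 120 mm from the basket axis along the portafilter's -x, 14 mm above its origin. The handle is a level straight bar 24 mm wide (y), 20 mm high, from x = -86 to -143 mm, flat sides; a neck 14 mm wide, 10 mm high joins it to the basket.
- stand: Fixed wooden stand, block 100x100x64 mm, with a dark ring (inner radius 35 mm, 8 mm high) on top in which the basket stands, handle out level past the block's edge. Origin under its centre. The portafilter's origin is 64 mm above the worktop in it; lift straight up 15 mm to clear the ring.
- tin: Food tin, 75 mm across, 58 mm high, a bystander; origin at the centre of its underside.
- garlic: Garlic bulb, 50 mm, a bystander; origin at its underside.
- cup: Small steel cup, 52 mm across, 72 mm high, a bystander; origin at the centre of its underside.

How it is judged:
By the outcome, as a careful person would: the job done as asked, in the order asked, and still so for the second after the job is handed in, with the robot touching nothing.
It also fails if it takes over 64 s, if anything falls off the work surface, if the arm or the gripper's body presses on something with over 40 N, if the wrist force passes 120 N, or if a joint passes its speed limit or range.

## Robot

A 6-joint arm with a two-finger parallel gripper is mounted at the origin on a cart in front of the work surface, level with it; the furniture and walls round the work are solid. World frame = base frame: x ahead of the robot, y to its left, z up, the work surface at z = 0. Lengths are in m, angles in rad, forces in N, time in s.
With the tool pointing down it reaches from about 0.35 to 0.875 m from the base axis. Payload 15.5 kg.
Tool frame: the origin (TCP) lies midway between the tips of the shut fingers; the grasp point (between the pads) lies 19 mm behind it; z points along the fingers, y is the line along which they close (so a half turn about z gives the same grasp; the last joint's range is limited). The gripper opens to 85 mm and grips with 20 to 120 N. Pads are 22 mm wide; open, the fingers measure 114 mm over their backs; the gripper's body (76 mm by 85 mm) begins 54 mm behind the grasp point. The pads swing forward as they close: fully open they stand 13 mm farther back than shut.
Start: joints at [1.056, 0.494, 1.345, -0, 1.302, -0.096], TCP at [0.254, 0.571, 0.231] pointing down, gripper open.
Joint ranges: [-2.91, 2.91], [-0.82, 2.16], [0.22, 2.67], [-1.22, 4.37], [0.12, 2.79], [-3.08, 3.08]. Speed limits (rad/s): [1.89, 1.89, 2.57, 3.01, 3.01, 3.01].

## Interface

Orientations are given as a rotation vector (axis times angle).
In Python, from cell import sensors, viewer, close_job gives the robot as it stands.
- The arm moves only by the tool play_rows, never from a script. Its argument "rows" is one flat list of numbers, 6 for each row, row after row: the shift along the tool's x, y, z in m, then the turn, a rotation vector about the tool's x, y, z in rad. A call has exactly 10 rows; each row shifts and turns the commanded pose from where the row before left it, along the tool's axes as they then stand; what a row does not reach is not made up. A row lasts 1/8 s, in which the tool goes at most 62.5 mm and 10.7 degrees, less where a joint would pass 70% of its speed; a pose out of reach is approached as far as the arm can. A call is refused whole if a number of a shift passes 0.0625 or a number of a turn 0.188, either way. A call with a gripper value outside its range is refused whole. "grip" is the opening, from -1 (shut) to 1 (fully open), so that 0 is half open, set as the call begins (left out, the last holds). The fingers move at their own pace and stop on an object; "grip_force" is the grip in N (left out, the last holds). Time passes only in rows, so rows that do not move let the fingers close, or fill a call up. It gives the time, the measured TCP pose, the force, the opening and the grip force at its end, in the units of the state.
- sensors.state(): the state, without advancing time (a new reading comes with each control period).
- viewer.camera(name): name is "scene" or "side" or "wrist"; returns (picture, depth): 480x640x3 uint8, red, green, blue; 480x640 float32, m along the optical axis (not along the pixel's ray), 0 where there is no reading.
- viewer.get_calibration(name): a dict with "fovy" (degrees; the focal length in pixels is half the picture's height over the tangent of half this angle, whatever the lens; pixels are square), "cx", "cy" (the principal point, pixels), "position" and "attitude" of the camera in the world. Camera axes: x right, y up, looking along -z (the intrinsics and any distortion apply to the point x, -y, -z); pixel columns grow to the right and rows downward; lengths in m; the calibration is good to about 2 mm. A picture is of the moment at which its call begins: read the wrist's pose just before it. get_calibration takes no time and is no camera call; for the wrist camera it gives the pose at the moment of the call.
- close_job(): hands the job in; it is judged then, once.
The state is a dict: "time_s": time; "q": joint angles; "joint_vel": joint speeds; "effort": joint torques, N m; "position": TCP position; "tcp_rot": TCP orientation; "wrist_force": force on the tool from outside, world axes, zero at the start; "ft_torque": the same for the moment, N m; "gripper_width": opening from 0.0 (shut) to 1.0 (fully open); "grasp_force": force on a finger pad.
Only numpy, scipy, OpenCV 4.12 (cv2) and the standard library are available. Lean on these libraries where they do the work, as an engineer would, in place of code of your own. Each camera call takes 0.05 s, during which the arm holds its last target. There are 200 camera calls.

## Working session

There is one attempt and no reset: what is moved stays moved. The work goes in short steps, Python scripts to look and compute and a tool call to move; the robot and the scene stay as the last step left them, time stands still between calls to the robot, and variables do not carry over. Pictures are saved under pics/ and viewed, at most 10 in all, crops included, and the job is handed in when it is done.

Besides the shell and the picture viewer there is one more tool, called in YAML: its name, and indented under it one key for each argument. play_rows: Moves the arm, as the interface text tells. Its arguments: {"type":"object","properties":{"rows":{"type":"array","items":{"type":"number"}},"grip":{"type":"number"},"grip_force":{"type":"number"}},"required":["rows"]}

```bash
ls; mkdir -p pics; python3 - <<'E'
from cell import sensors, viewer
import cv2,numpy as np
print(sensors.state())
ims=[]
for n in ["scene","side"]:
    c=viewer.get_calibration(n);print(n,c)
    p,d=viewer.camera(n);cv2.imwrite(f"pics/{n}0.png",p[:,:,::-1]);np.savez(f"pics/{n}0.npz",p=p,d=d)
print(viewer.get_calibration("wrist"))
E
```

```text
pics
{'time_s': 0.0, 'q': array([ 1.05648612e+00,  4.94212758e-01,  1.34611827e+00, -1.67324950e-07,
        1.30252669e+00, -9.55234397e-02]), 'joint_vel': array([-0.00053017,  0.00069258, -0.00145807,  0.00210565, -0.00099818,
        0.00163752]), 'effort': array([ 1.74019289e-03, -8.82158661e+01, -3.83860552e+01, -3.37113829e-05,
        1.03700304e-02,  3.30284195e-06]), 'position': array([0.2539891 , 0.57066764, 0.23068623]), 'tcp_rot': array([-6.52952994e-01, -3.07259955e+00,  1.89533835e-03]), 'wrist_force': array([-0.43012497,  0.53448726, -0.71507638]), 'ft_torque': array([ 0.01886208, -0.03057879, -0.0373231 ]), 'grasp_force': 0.0, 'gripper_width': 1.0011831323345048}
scene {'fovy': 47.412307311289126, 'cx': 308.7404835242858, 'cy': 243.16812950064244, 'position': array([ 0.03055936, -0.43390713,  1.10811451]), 'attitude': array([ 0.69145074, -0.23462083, -0.60926023])}
side {'fovy': 45.77934815466536, 'cx': 323.6982786832308, 'cy': 249.38548216312435, 'position': array([ 0.51019732, -0.82707997,  0.70091316]), 'attitude': array([ 1.08524781, -0.00986238, -0.03694419])}
{'fovy': 62.35727035500872, 'cx': 317.3492311688696, 'cy': 239.56078830632882, 'position': array([0.18527844, 0.60038308, 0.37312614]), 'attitude': array([-0.26295692, -0.16787963,  1.1435898 ])}
```

View pics/scene0.png

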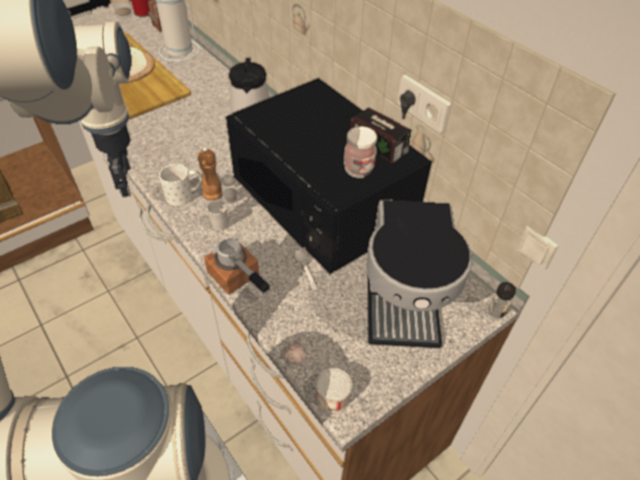

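View pics/side0.png

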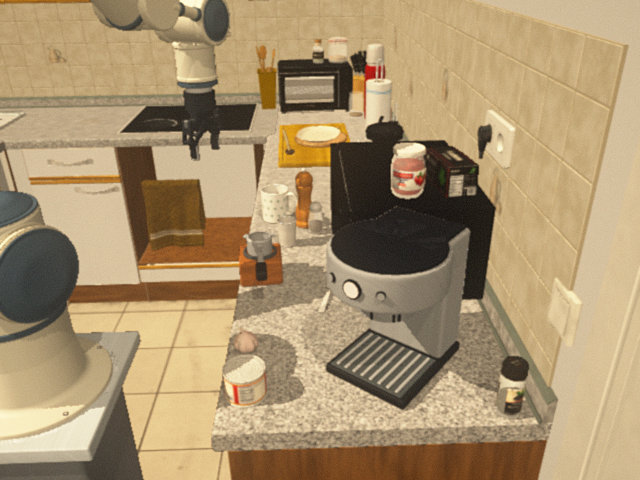

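```bash
cat > h.py <<'E'
import numpy as np
from cell import sensors, viewer
from scipy.spatial.transform import Rotation as R
def cloud(c,d):
    f=240/np.tan(np.radians(c['fovy'])/2)
    v,u=np.mgrid[:480,:640]
    P=np.stack([(u-c['cx'])/f*d,-(v-c['cy'])/f*d,-d],-1)
    return P@R.from_rotvec(c['attitude']).as_matrix().T+c['position']
def proj(c,X):
    f=240/np.tan(np.radians(c['fovy'])/2)
    q=(np.atleast_2d(X)-c['position'])@R.from_rotvec(c['attitude']).as_matrix()
    return np.c_[c['cx']-f*q[:,0]/q[:,2],c['cy']+f*q[:,1]/q[:,2]]
def fitcirc(p):
    A=np.c_[2*p,np.ones(len(p))];s=np.linalg.lstsq(A,(p**2).sum(1),rcond=None)[0]
    return s[:2],np.sqrt(s[2]+s[:2]@s[:2])
E
python3 - <<'E'
from h import *
import cv2
for n in ["scene","side"]:
    c=viewer.get_calibration(n);z=np.load(f"pics/{n}0.npz");P=cloud(c,z['d']);np.save(f"pics/{n}P.npy",P)
    for (u,v) in ([(231,268),(231,246),(259,283),(415,255),(335,385),(295,352),(217,215),(400,325),(270,340)] if n=="scene" else [(260,240),(261,270),(390,250),(246,370),(246,342),(288,230),(400,370),(290,310)]):
        print(n,u,v,P[v,u].round(4))
    x=np.clip(((P[...,2]+.02)/.32),0,1)
    # top view height map
    xs,ys,zs=[P[...,i][z['d']>0] for i in range(3)]
    H=np.zeros((600,800,3),np.uint8)
    m=(zs>-.01)&(zs<.35)&(xs>.2)&(xs<.95)&(ys>-.6)&(ys<.4)
    o=np.argsort(zs[m]);col=z['p'][z['d']>0][m][o]
    iy=((xs[m][o]-.2)*800).astype(int);ix=((.4-ys[m][o])*800).astype(int)
    for dx in(0,1):
        for dy in (0,1):
            H[np.clip(599-iy+dy,0,599),np.clip(ix+dx,0,799)]=col[:,::-1]
    cv2.imwrite(f"pics/top_{n}.png",H)
E
```

```text
scene 231 268 [0.3765 0.3368 0.072 ]
scene 231 246 [0.4109 0.3923 0.0781]
scene 259 283 [0.4    0.2473 0.0891]
scene 415 255 [ 0.6232 -0.0007  0.271 ]
scene 335 385 [ 0.3947 -0.0461  0.0535]
scene 295 352 [0.3776 0.0737 0.0393]
scene 217 215 [0.4423 0.5173 0.0658]
scene 400 325 [ 0.6213 -0.0064  0.0235]
scene 270 340 [3.618e-01 1.525e-01 3.000e-04]
side 260 240 [0.3933 0.3993 0.0834]
side 261 270 [0.4053 0.248  0.0866]
side 390 250 [ 0.641  -0.021   0.2711]
side 246 370 [ 0.3957 -0.0461  0.0553]
side 246 342 [0.3845 0.0654 0.0318]
side 288 230 [0.4573 0.5104 0.0546]
side 400 370 [ 0.6703 -0.0206  0.0233]
side 290 310 [0.4656 0.2172 0.0012]
```

View pics/top_scene.png

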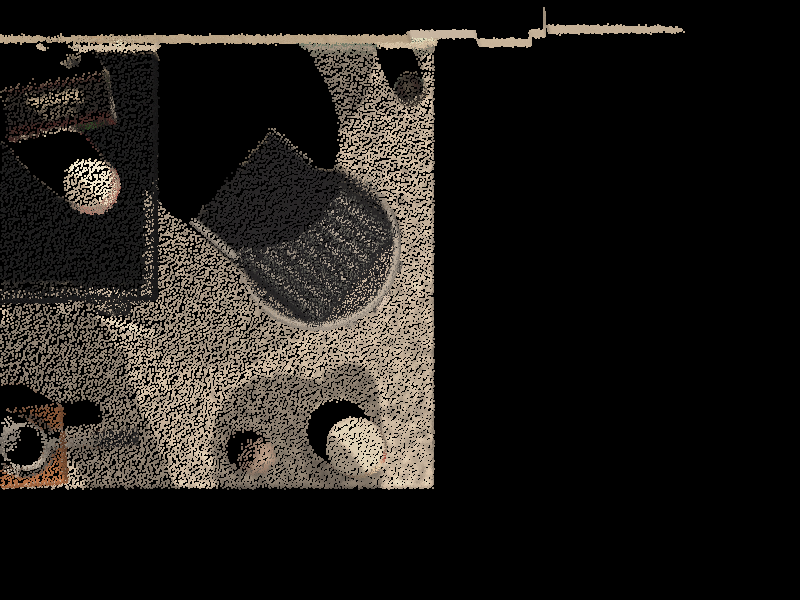

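```bash
python3 - <<'E'
from h import *
import cv2
from scipy.optimize import least_squares
for n in ["scene","side"]:
    P=np.load(f"pics/{n}P.npy");im=np.load(f"pics/{n}0.npz")['p']
    Q=P.reshape(-1,3);C=im.reshape(-1,3)
    g=lambda lo,hi:Q[(Q[:,0]>lo[0])&(Q[:,1]>lo[1])&(Q[:,2]>lo[2])&(Q[:,0]<hi[0])&(Q[:,1]<hi[1])&(Q[:,2]<hi[2])]
    w=g((.25,-.2,-.005),(.55,.2,.008));print(n,'table z',np.median(w[:,2]))
    s=g((.45,-.25,.205),(.8,.2,.262))[:,:2]
    # robust known-radius circle on head side (front)
    for it in range(6):
        r=least_squares(lambda c:np.hypot(*(s-c).T)-.105,[.62,0.] if it==0 else c,loss='soft_l1',f_scale=.002);c=r.x
        e=np.hypot(*(s-c).T)-.105
        if it>1:s=s[abs(e)<.006]
    print(' head axis',c,len(s),'rms',np.std(e),'free',fitcirc(s))
    t=g((.45,-.25,.264),(.85,.25,.278));print(' top z',np.median(t[:,2]))
    # tray
    t=g((.4,-.3,.018),(.75,.1,.034))
    print(' tray rect',cv2.minAreaRect((t[:,:2]*1000).astype(np.float32)),np.median(t[:,2]))
    # handle
    h=g((.34,.2,.08),(.47,.29,.095));print(' handle n',len(h),h.mean(0),cv2.minAreaRect((h[:,:2]*1000).astype(np.float32)))
    cc=(h-h.mean(0))[:,:2];v=np.linalg.svd(cc)[2][0];print(' dir',np.degrees(np.arctan2(v[1],v[0])))
    b=g((.3,.3,.1),(.5,.46,.115));print(' rim',len(b),fitcirc(b[:,:2]),np.percentile(b[:,2],[10,50,90]))
    st=g((.25,.25,.055),(.5,.5,.069));print(' stand',cv2.minAreaRect((st[:,:2]*1000).astype(np.float32)))
im=np.load("pics/side0.npz")['p'];a=cv2.resize(im[215:415,310:480],None,fx=3,fy=3,interpolation=cv2.INTER_CUBIC)
b=np.load("pics/scene0.npz")['p'];b=cv2.resize(b[225:315,190:285],None,fx=3,fy=3,interpolation=cv2.INTER_CUBIC)
o=np.zeros((600,800,3),np.uint8);o[:,:510]=a;o[:270,515:]=b
cv2.imwrite("pics/crop1.png",o[:,:,::-1])
E
```

```text
scene table z 2.269594507886552e-07
 head axis [0.64467793 0.00598158] 1791 rms 0.001812705235963475 free (array([0.6433374 , 0.00479677]), np.float64(0.10366607199849143))
 top z 0.2700125080747675
 tray rect ((561.7813720703125, -1.5200347900390625), (322.20770263671875, 201.51992797851562), 0.45444074273109436) 0.023264182597036775
 handle n 229 [0.40261082 0.25582458 0.08678643] ((403.3389892578125, 258.7249450683594), (24.67327880859375, 62.32575607299805), 7.072401523590088)
 dir -83.90881270531165
 rim 221 (array([0.39316039, 0.37062287]), np.float64(0.0301925774724215)) [0.10144635 0.10481274 0.10908553]
 stand ((393.2346496582031, 368.0821533203125), (101.1448745727539, 101.9266586303711), 2.9797112941741943)
side table z 0.0005335563088345596
 head axis [0.64305075 0.00719996] 3841 rms 0.001618161529507099 free (array([0.64273799, 0.00654444]), np.float64(0.10455905656471902))
 top z 0.27057917098274364
 tray rect ((571.6276245117188, 5.453407287597656), (197.0079803466797, 354.6300964355469), 85.65464782714844) 0.02399028625455457
 handle n 169 [0.4042088  0.25210942 0.0869813 ] ((403.9989318847656, 256.9049987792969), (23.660364151000977, 62.48639678955078), 7.421687126159668)
 dir -83.9929778762236
 rim 229 (array([0.39263603, 0.37000043]), np.float64(0.029543373367469206)) [0.10111493 0.10465228 0.10808742]
 stand ((392.9399108886719, 368.64892578125), (99.99463653564453, 103.9976577758789), 3.9192543029785156)
```

View pics/crop1.png

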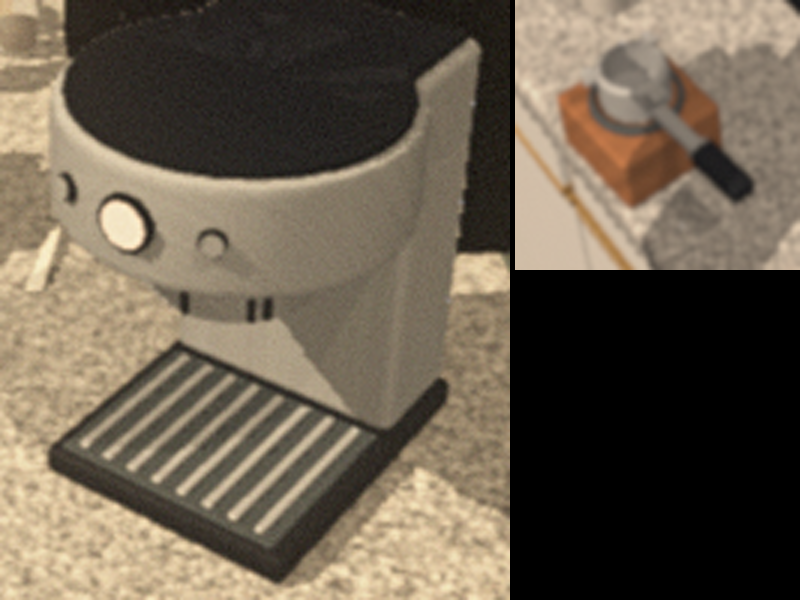

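```bash
cat >> h.py <<'E'
def pose(axis,zo,yaw,lean,r=.12,dz=.014):
    """TCP pose to hold the handle; yaw, lean in degrees"""
    y,l=np.radians([yaw,lean]);fx=np.array([np.cos(y),np.sin(y),0])
    g=np.r_[axis,zo+dz]-r*fx
    tz=np.sin(l)*fx-np.cos(l)*np.array([0,0,1]);ty=np.cross([0,0,1],-fx)*1.
    ty=-np.array([-np.sin(y),np.cos(y),0])
    M=np.stack([np.cross(ty,tz),ty,tz],1)
    return g+.019*tz,M
def rel(p,M,s=None):
    s=s or sensors.state()
    A=R.from_rotvec(s['tcp_rot']).as_matrix()
    return A.T@(p-s['position']),R.from_matrix(A.T@M).as_rotvec()
def wrist(M,q1,q23):
    A=R.from_euler('ZY',[q1,q23]).as_matrix().T@M
    return R.from_matrix(A).as_euler('ZYZ')-[0,0,np.pi/2]
E
python3 - <<'E'
from h import *
from scipy.optimize import least_squares
c=viewer.get_calibration("side")
ax=np.array([.6438,.0066])
def pr(a,yaw,ang,r=.052,z=.158):
    t=yaw+np.pi+np.radians(ang);return proj(c,[a[0]+r*np.cos(t),a[1]+r*np.sin(t),z])[0]
m=[(4,np.array([371.3,316.])),(50,np.array([396.3,318.]))]
for y in (45,48,51,54): print(y,[pr(ax,np.radians(y),a).round(1) for a,_ in m])
f=lambda p:np.r_[np.concatenate([pr(p[1:],p[0],a)-q for a,q in m]),(p[1:]-ax)/.001]
s=least_squares(f,[.87,*ax]);print(np.degrees(s.x[0]),s.x[1:],s.fun)
for n in ["scene","side"]:
    Q=np.load(f"pics/{n}P.npy").reshape(-1,3)
    d=np.hypot(*(Q[:,:2]-ax).T);k=(d<.065)&(Q[:,2]>.147)&(Q[:,2]<.193);q=Q[k][:,:2]
    if len(q)>20:
        r=least_squares(lambda c:np.hypot(*(q-c).T)-.052,ax,loss='soft_l1',f_scale=.002);print(n,'collar',len(q),r.x,np.std(r.fun))
    # tray rim edges: black low-points; direction by minAreaRect near the axis, below the head
    k=(Q[:,2]>.018)&(Q[:,2]<.03)&(d<.2)&(Q[:,0]>.45)&(Q[:,0]<.8);import cv2
    print(n,cv2.minAreaRect((Q[k][:,:2]*1000).astype(np.float32)))
y0=96.
for nm,(a,z,y) in dict(st=((.3929,.3698),.064,y0),en=(ax,.121,55),lo=(ax,.121,101)).items():
  for l in (38,42):
    p,M=pose(np.array(a),z,y,l);w=p-M[:,2]*.2
    q1=np.arctan2(w[1],w[0])-.1
    print(nm,l,p.round(4),[ (round(q23,1),wrist(M,q1,q23).round(2)) for q23 in (1.5,1.9)],q1)
for z in (.15,):
    p,M=pose(np.array([.3929,.3698]),.064,96,42); pre=p-M[:,2]*.11;print(pre,p,rel(pre,M),rel(p,M))
E
```

```text
45 [array([369.5, 313. ]), array([393.4, 316.6])]
48 [array([370.8, 313.6]), array([395. , 316.5])]
51 [array([372.2, 314.1]), array([396.5, 316.3])]
54 [array([373.7, 314.6]), array([398.1, 316. ])]
50.439928550717305 [0.64351386 0.00560391] [ 0.55072987 -1.66589008 -0.15315175 -1.33253277 -0.28614057 -0.99608981]
scene ((658.1514282226562, 53.22996520996094), (282.0768127441406, 182.7908935546875), 66.58650970458984)
side collar 351 [0.64350514 0.00630147] 0.0018346446569072192
side ((666.8837280273438, 32.77178192138672), (216.69537353515625, 170.6676025390625), 49.58271408081055)
st 38 [0.4042 0.2621 0.063 ] [(1.5, array([0.66, 1.55, 0.14])), (1.9, array([ 0.7 ,  1.24, -0.12]))] 0.22305026144226894
st 42 [0.4041 0.2631 0.0639] [(1.5, array([0.73, 1.56, 0.12])), (1.9, array([ 0.77,  1.26, -0.16]))] 0.2014700331828789
en 38 [ 0.5817 -0.0821  0.12  ] [(1.5, array([0.65, 1.52, 0.18])), (1.9, array([ 0.71,  1.21, -0.08]))] -0.4438233225566164
en 42 [ 0.5823 -0.0813  0.1209] [(1.5, array([0.72, 1.52, 0.16])), (1.9, array([ 0.78,  1.23, -0.12]))] -0.4610997669508695
lo 38 [ 0.6645 -0.0997  0.12  ] [(1.5, array([ 0.59,  1.99, -0.45])), (1.9, array([ 0.53,  1.65, -0.67]))] -0.41027703519274816
lo 42 [ 0.6643 -0.0987  0.1209] [(1.5, array([ 0.65,  2.02, -0.44])), (1.9, array([ 0.58,  1.7 , -0.68]))] -0.4219426411042718
[0.41180825 0.18990005 0.14562618] [0.40411449 0.26310121 0.06388025] (array([-0.29905041, -0.28363221,  0.08543163]), array([-0.38415624,  0.66406052,  0.99787855])) (array([-0.26226344, -0.21980076,  0.16711556]), array([-0.38415624,  0.66406052,  0.99787855]))
```

```bash
cat >> h.py <<'E'
def plan(wps,ns,s=None):
    """rows (rounded) along waypoints [(p,M)], straight lines, ns rows each"""
    s=s or sensors.state();p=np.array(s['position']);A=R.from_rotvec(s['tcp_rot']);out=[]
    cp,cA=p,A
    for (w,M),n in zip(wps,ns):
        B=R.from_matrix(M);dv=(A.inv()*B).as_rotvec();p0=p;A0=A
        for i in range(1,n+1):
            tp=p0+(w-p0)*i/n;tA=A0*R.from_rotvec(dv*i/n)
            row=np.r_[cA.inv().apply(tp-cp),(cA.inv()*tA).as_rotvec()].round(4)
            out.append(row);cp=cp+cA.apply(row[:3]);cA=cA*R.from_rotvec(row[3:])
        p,A=np.array(w),B
    print("max",np.abs(out).max(0));print(",\n".join(",".join(f"{x:g}" for x in r) for r in out))
    return out
ST=np.array([.3929,.3698]);YP=96.;MA=np.array([.6435,.006]);YM=50.4;L=42
E
python3 - <<'E'
from h import *
p,M=pose(ST,.064,YP,L);pre=p-M[:,2]*.10
plan([(pre+[0,0,.07],M)],[10])
E
```

```text
max [0.0374 0.0278 0.0226 0.0385 0.0665 0.0998]
-0.0296,-0.0278,0.0023,-0.0384,0.0664,0.0998,
-0.0322,-0.0247,-0.0008,-0.0384,0.0664,0.0998,
-0.0344,-0.0213,-0.0039,-0.0384,0.0664,0.0998,
-0.036,-0.0176,-0.0069,-0.0385,0.0664,0.0997,
-0.0369,-0.0136,-0.01,-0.0384,0.0664,0.0998,
-0.0374,-0.0095,-0.0129,-0.0384,0.0664,0.0998,
-0.0371,-0.0052,-0.0157,-0.0384,0.0664,0.0998,
-0.0364,-0.0009,-0.0182,-0.0384,0.0664,0.0998,
-0.0349,0.0035,-0.0206,-0.0384,0.0665,0.0998,
-0.0329,0.0076,-0.0226,-0.0384,0.0664,0.0998
```

play_rows:
  rows: [-0.03,-0.028,0.002,-0.038,0.066,0.1,-0.032,-0.025,-0.001,-0.038,0.066,0.1,-0.034,-0.021,-0.004,-0.038,0.066,0.1,-0.036,-0.018,-0.007,-0.038,0.066,0.1,-0.037,-0.014,-0.01,-0.038,0.066,0.1,-0.037,-0.01,-0.013,-0.038,0.066,0.1,-0.037,-0.005,-0.016,-0.038,0.066,0.1,-0.036,-0.001,-0.018,-0.038,0.066,0.1,-0.035,0.004,-0.021,-0.038,0.066,0.1,-0.033,0.008,-0.023,-0.038,0.066,0.1]
  grip: 1

```text
time_s: 1.35
position: [0.4113, 0.1946, 0.2112]
tcp_rot: [-1.693, -1.871, -0.646]
wrist_force: [0.7, 0.9, -0.2]
gripper_width: 1.002
grasp_force: 0.0
```

```bash
python3 - <<'E'
from h import *
import cv2
s=sensors.state();print(s['q'],s['position'],s['time_s'])
c=viewer.get_calibration("wrist");im,d=viewer.camera("wrist");cv2.imwrite("pics/w1.png",im[:,:,::-1])
P=cloud(c,d).reshape(-1,3)
g=lambda lo,hi:P[(P>np.array(lo)).all(1)&(P<np.array(hi)).all(1)]
h=g((.34,.2,.083),(.47,.29,.093));print(len(h))
if len(h)>20:
    print(h.mean(0),cv2.minAreaRect((h[:,:2]*1000).astype(np.float32)))
b=g((.34,.32,.1),(.45,.42,.115))
if len(b)>20: print('rim',fitcirc(b[:,:2]))
p,M=pose(ST,.064,YP,L)
plan([(p-M[:,2]*.04,M),(p,M)],[5,5])
E
```

```text
[-0.20188613  0.39219225  1.92300519  0.75019774  1.20509872 -0.71797981] [0.4113019  0.19456391 0.21121106] 1.35
2277
[0.40269758 0.25638477 0.08698333] ((402.4741516113281, 258.41790771484375), (23.903348922729492, 60.085201263427734), 5.475558280944824)
rim (array([0.39188248, 0.37022559]), np.float64(0.02994892563028874))
max [0.0087 0.0005 0.0236 0.0013 0.0001 0.0025]
-0.0087,-0.0004,0.0236,0.0013,0.0001,-0.0024,
-0.0087,-0.0005,0.0236,0.0013,0.0001,-0.0025,
-0.0087,-0.0004,0.0235,0.0013,0.0001,-0.0024,
-0.0087,-0.0004,0.0236,0.0012,0.0001,-0.0024,
-0.0087,-0.0004,0.0236,0.0013,0.0001,-0.0025,
0,0,0.008,0,-0,0,
0,0,0.008,0,-0,0,
0,0,0.008,0,-0,0,
0,0,0.008,0,-0,0,
0,0,0.008,0,-0,0
```

View pics/w1.png

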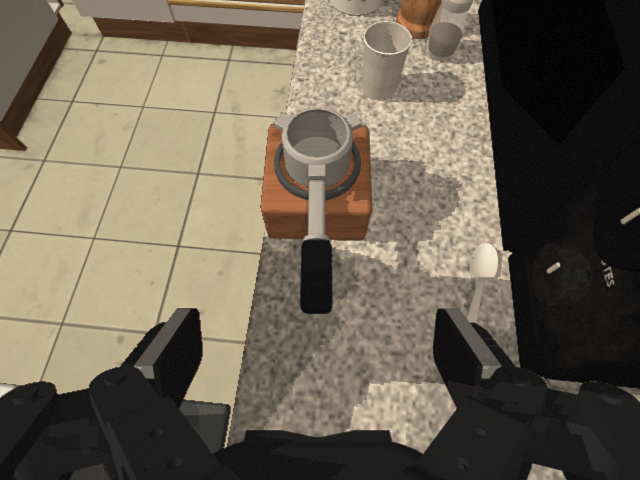

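play_rows:
  rows: [-0.0087,-0.0004,0.0236,0.0013,0,-0.0024,-0.0087,-0.0005,0.0236,0.0013,0,-0.0024,-0.0087,-0.0004,0.0236,0.0013,0,-0.0024,-0.0087,-0.0004,0.0236,0.0013,0,-0.0024,-0.0087,-0.0004,0.0236,0.0013,0,-0.0024,0,0,0.008,0,0,0,0,0,0.008,0,0,0,0,0,0.008,0,0,0,0,0,0.008,0,0,0,0,0,0.008,0,0,0]

```text
time_s: 2.65
position: [0.4006, 0.2683, 0.0641]
tcp_rot: [-1.676, -1.887, -0.642]
wrist_force: [0.4, 0.8, -0.0]
gripper_width: 1.001
grasp_force: 0.0
```

play_rows:
  rows: [0,0,0,0,0,0,0,0,0,0,0,0,0,0,0,0,0,0,0,0,0,0,0,0,0,0,0,0,0,0,0,0,0,0,0,0,0,0,0,0,0,0,0,0,0,0,0,0,0,0,0,0,0,0,0,0,0,0,0,0]
  grip: -1
  grip_force: 70

```text
time_s: 3.9
position: [0.4005, 0.268, 0.0643]
tcp_rot: [-1.676, -1.887, -0.641]
wrist_force: [1.9, -1.0, 0.8]
gripper_width: 0.271
grasp_force: 69.2
```

```bash
python3 - <<'E'
from h import *
s=sensors.state();print({k:np.round(s[k],4) for k in s})
p,M=pose(ST,.064,YP,L);print(p,rel(p,M))
plan([(s['position']+[0,0,.035],R.from_rotvec(s['tcp_rot']).as_matrix())],[10])
E
```

```text
{'time_s': np.float64(3.9), 'q': array([-0.0314,  0.6964,  2.0437,  1.0464,  0.8646, -1.0407]), 'joint_vel': array([-0.    , -0.0008,  0.0001, -0.0012,  0.0001,  0.0006]), 'effort': array([  0.9863, -70.654 ,  -3.101 ,   1.5842,   4.5356,  -0.0797]), 'position': array([0.4005, 0.268 , 0.0643]), 'tcp_rot': array([-1.6763, -1.8866, -0.6411]), 'wrist_force': array([ 1.8697, -1.034 ,  0.7839]), 'ft_torque': array([-0.2782, -0.1785, -0.2188]), 'grasp_force': np.float64(69.1721), 'gripper_width': np.float64(0.2707)}
[0.40411449 0.26310121 0.06388025] (array([-0.00420981,  0.0029759 , -0.00318999]), array([-0.00689645,  0.0046232 ,  0.01054743]))
max [0.0024 0.0001 0.0027 0.     0.     0.    ]
0.0023,0,-0.0026,0,0,0,
0.0024,0,-0.0026,0,0,0,
0.0023,0,-0.0026,0,0,0,
0.0023,0,-0.0026,0,0,0,
0.0023,0,-0.0027,0,0,0,
0.0024,0,-0.0026,0,0,0,
0.0023,0,-0.0026,0,0,0,
0.0023,0.0001,-0.0026,0,0,0,
0.0024,-0,-0.0026,0,-0,0,
0.0023,-0,-0.0026,0,-0,0
```

play_rows:
  rows: [0.0023,0,-0.0026,0,0,0,0.0023,0,-0.0026,0,0,0,0.0023,0,-0.0026,0,0,0,0.0023,0,-0.0026,0,0,0,0.0023,0,-0.0026,0,0,0,0.0023,0,-0.0026,0,0,0,0.0023,0,-0.0026,0,0,0,0.0023,0,-0.0026,0,0,0,0.0023,0,-0.0026,0,0,0,0.0023,0,-0.0026,0,0,0]

```text
time_s: 5.15
position: [0.4005, 0.2678, 0.0993]
tcp_rot: [-1.676, -1.887, -0.641]
wrist_force: [0.2, 0.9, -2.0]
gripper_width: 0.271
grasp_force: 68.7
```

```bash
cat >> h.py <<'E'
def held(names=("scene","side","wrist"),tol=.02,zo=None):
    """pf axis estimate and its place in the tool frame, from rim/basket wall points"""
    s=sensors.state();p=s['position'];M=R.from_rotvec(s['tcp_rot']).as_matrix()
    yaw=np.degrees(np.arctan2(M[0,1],-M[1,1]))  # ty=-(−sin,cos)
    print('t',s['time_s'],'p',p.round(4),'toolyaw',yaw.round(2),'lean',np.degrees(np.arccos(-M[2,2])).round(2),'roll ty.z',M[2,1].round(4),'F',s['wrist_force'].round(1),'T',s['ft_torque'].round(2),'w',round(float(s['gripper_width']),3))
    fx=np.array([np.cos(np.radians(yaw)),np.sin(np.radians(yaw)),0]);fy=np.array([-fx[1],fx[0],0])
    guess=p-.019*M[:,2]+.116*fx
    for n in names:
        c=viewer.get_calibration(n);im,d=viewer.camera(n);P=cloud(c,d).reshape(-1,3)
        D=P-guess;r=np.hypot(D[:,0],D[:,1])
        ok=(r<.055)&(abs(D[:,2])<.06);q=P[ok]
        if ok.sum()<50: print(n,'few',ok.sum());continue
        zt=np.percentile(q[:,2],99);rim=q[(q[:,2]>zt-.006)];
        # drop lugs
        for _ in range(6):
            cc,rr=fitcirc(rim[:,:2]);e=np.hypot(*(rim[:,:2]-cc).T)-rr;rim=rim[abs(e)<max(.003,1.5*e.std())]
        A=np.c_[rim[:,:2]-cc,np.ones(len(rim))]
        dd=np.r_[cc,0]-guess
        hd=((P-guess)@fx);hy=(P-guess)@fy;hk=(hd<-.06)&(hd>-.03-.116)&(abs(hy)<.02)&(abs(D[:,2]-.01)<.006)
        H=P[hk];hs='' if len(H)<30 else (np.round([H[:,2].mean(),np.polyfit((H-guess)@fx,H[:,2],1)[0]],4),np.polyfit((H-guess)@fx,(H-guess)@fy,1).round(4))
        print(n,'n',len(rim),'axis',cc.round(4),'r',rr.round(4),'ztop',zt.round(4),'along',round(float(dd@fx),4),'side',round(float(dd@fy),4),'handle',len(H),hs)
E
python3 -c "
from h import *
held()"
```

```text
t 5.15 p [0.4005 0.2678 0.0993] toolyaw 96.72 lean 41.73 roll ty.z 0.0019 F [ 0.2  0.9 -2. ] T [-0.81 -0.05  0.03] w 0.271
scene n 109 axis [0.3897 0.3702] r 0.027 ztop 0.144 along -0.0004 side -0.0013 handle 83 (array([ 0.1211, -0.0746]), array([-0.0681, -0.0025]))
side n 38 axis [0.3922 0.346 ] r 0.034 ztop 0.0665 along -0.0247 side -0.0009 handle 86 (array([ 0.122 , -0.0585]), array([-0.0184, -0.0025]))
wrist n 4604 axis [0.3889 0.3699] r 0.027 ztop 0.1423 along -0.0006 side -0.0004 handle 13953 (array([ 0.122 , -0.0243]), array([-0.0096, -0.0003]))
```

```bash
cat >> h.py <<'E'
RG=.1155;OZ=.0003
def tgt(axis,zo,yaw):  # TCP pose with held pf
    p,M=pose(np.asarray(axis),zo,yaw,41.73,r=RG); p[2]=zo+OZ; return p,M
def fx(y): return np.array([np.cos(np.radians(y)),np.sin(np.radians(y))])
E
python3 - <<'E'
from h import *
y=YM+4
plan([tgt(MA-.10*fx(y),.097,y)],[20])
E
```

```text
max [0.0164 0.017  0.0145 0.0245 0.0001 0.0277]
-0.0164,0.0037,-0.0145,-0.0245,-0,0.0276,
-0.0163,0.0045,-0.0144,-0.0245,-0.0001,0.0277,
-0.0162,0.0053,-0.0143,-0.0245,-0,0.0276,
-0.016,0.0061,-0.0142,-0.0245,-0.0001,0.0276,
-0.0159,0.0069,-0.014,-0.0245,-0,0.0277,
-0.0156,0.0077,-0.0138,-0.0245,-0.0001,0.0276,
-0.0155,0.0084,-0.0136,-0.0245,-0,0.0276,
-0.0151,0.0092,-0.0134,-0.0245,-0.0001,0.0277,
-0.0149,0.0099,-0.0132,-0.0245,-0,0.0276,
-0.0147,0.0107,-0.0129,-0.0245,-0,0.0276,
-0.0143,0.0114,-0.0126,-0.0245,-0.0001,0.0277,
-0.014,0.012,-0.0124,-0.0245,-0,0.0276,
-0.0137,0.0128,-0.012,-0.0245,-0.0001,0.0276,
-0.0133,0.0134,-0.0117,-0.0245,-0,0.0277,
-0.0129,0.014,-0.0114,-0.0245,-0.0001,0.0276,
-0.0125,0.0147,-0.0111,-0.0245,-0,0.0276,
-0.0121,0.0153,-0.0106,-0.0245,-0.0001,0.0277,
-0.0117,0.0159,-0.0103,-0.0245,0,0.0276,
-0.0113,0.0164,-0.0099,-0.0245,-0,0.0276,
-0.0107,0.017,-0.0095,-0.0245,-0.0001,0.0277
```

play_rows:
  rows: [-0.0164,0.0037,-0.0145,-0.0245,0,0.0276,-0.0163,0.0045,-0.0144,-0.0245,0,0.0276,-0.0162,0.0053,-0.0143,-0.0245,0,0.0276,-0.016,0.0061,-0.0142,-0.0245,0,0.0276,-0.0159,0.0069,-0.014,-0.0245,0,0.0276,-0.0156,0.0077,-0.0138,-0.0245,0,0.0276,-0.0155,0.0084,-0.0136,-0.0245,0,0.0276,-0.0151,0.0092,-0.0134,-0.0245,0,0.0276,-0.0149,0.0099,-0.0132,-0.0245,0,0.0276,-0.0147,0.0107,-0.0129,-0.0245,0,0.0276]

```text
time_s: 6.55
position: [0.4631, 0.0537, 0.0979]
tcp_rot: [-2.045, -1.584, -0.781]
wrist_force: [0.3, -0.3, -3.6]
gripper_width: 0.271
grasp_force: 68.8
```

play_rows:
  rows: [-0.0143,0.0114,-0.0126,-0.0245,0,0.0276,-0.014,0.012,-0.0124,-0.0245,0,0.0276,-0.0137,0.0128,-0.012,-0.0245,0,0.0276,-0.0133,0.0134,-0.0117,-0.0245,0,0.0276,-0.0129,0.014,-0.0114,-0.0245,0,0.0276,-0.0125,0.0147,-0.0111,-0.0245,0,0.0276,-0.0121,0.0153,-0.0106,-0.0245,0,0.0276,-0.0117,0.0159,-0.0103,-0.0245,0,0.0276,-0.0113,0.0164,-0.0099,-0.0245,0,0.0276,-0.0107,0.017,-0.0095,-0.0245,0,0.0276]

```text
time_s: 7.8
position: [0.5258, -0.1603, 0.0969]
tcp_rot: [-2.372, -1.216, -0.905]
wrist_force: [-0.0, -0.2, -2.9]
gripper_width: 0.274
grasp_force: 68.9
```

```bash
python3 - <<'E'
from h import *
import cv2
held()
s=sensors.state();print(s['q'].round(2),s['joint_vel'].round(2))
ims=[viewer.camera(n)[0] for n in ("side","wrist")]
cv2.imwrite("pics/c2.png",np.hstack([cv2.resize(ims[0][130:430,200:500],(400,400)),cv2.resize(ims[1],(400,400))])[:,:,::-1])
E
```

```text
t 7.8 p [ 0.5258 -0.1603  0.0969] toolyaw 54.29 lean 41.77 roll ty.z -0.0003 F [-0.  -0.2 -2.9] T [-0.65  0.53  0.03] w 0.274
scene few 0
side n 48 axis [ 0.62   -0.0302] r 0.0118 ztop 0.16 along 0.0573 side -0.0006 handle 173 (array([ 0.1193, -0.0932]), array([0.0666, 0.0006]))
wrist n 4559 axis [ 0.5869 -0.0793] r 0.027 ztop 0.1401 along -0.0019 side -0.0023 handle 13906 (array([ 0.1196, -0.0235]), array([-0.0112, -0.002 ]))
[-0.83  0.68  1.8   0.85  1.04 -0.79] [ 0.02 -0.    0.03 -0.    0.   -0.01]
```

View pics/c2.png

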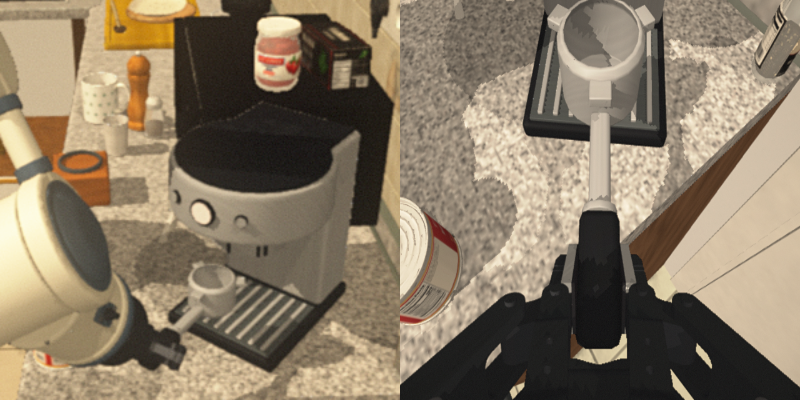

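play_rows:
  rows: [0.0045,0,0.004,0,0,0,0.0045,0,0.004,0,0,0,0.0045,0,0.004,0,0,0,0.0045,0,0.004,0,0,0,0.0045,0,0.004,0,0,0,0,0,0,0,0,0,0,0,0,0,0,0,0,0,0,0,0,0,0,0,0,0,0,0,0,0,0,0,0,0]

```text
time_s: 9.3
position: [0.5429, -0.1345, 0.097]
tcp_rot: [-2.37, -1.218, -0.904]
wrist_force: [-0.3, 0.4, -2.7]
gripper_width: 0.266
grasp_force: 68.8
```

```bash
python3 - <<'E'
from h import *
held(("wrist","side","wrist"))
# rim plane and tighter handle fit from wrist; collar from wrist & side
s=sensors.state();c=viewer.get_calibration("wrist");im,d=viewer.camera("wrist");P=cloud(c,d).reshape(-1,3)
M=R.from_rotvec(s['tcp_rot']).as_matrix();yaw=np.arctan2(M[0,1],-M[1,1]);f=np.array([np.cos(yaw),np.sin(yaw),0]);l=np.array([-f[1],f[0],0])
g=s['position']-.019*M[:,2];D=P-g;a=D@f;b=D@l
k=(a>-.01)&(a<.015)&(abs(b)<.009)&(abs(D[:,2]-.01)<.01);print('handle top slope',k.sum(),np.polyfit(a[k],P[k][:,2],1),)
k=(a>-.01)&(a<.02)&(abs(b)<.016)&(abs(D[:,2]-.01)<.02)
k=(a>.04)&(a<.08)&(abs(b)<.005)&(abs(D[:,2])<.02);print('neck top slope',k.sum(),np.polyfit(a[k],P[k][:,2],1),np.polyfit(a[k],b[k],1))
r=np.hypot(a-RG,b);k=(r>.026)&(r<.0305)&(P[:,2]>.13)&(P[:,2]<.15);A=np.c_[a[k]-RG,b[k],np.ones(k.sum())]
print('rim plane',k.sum(),np.linalg.lstsq(A,P[k][:,2],rcond=None)[0])
E
```

```text
t 9.3 p [ 0.5429 -0.1345  0.097 ] toolyaw 54.42 lean 41.77 roll ty.z -0.0003 F [-0.3  0.4 -2.7] T [-0.62  0.49 -0.03] w 0.266
wrist n 4556 axis [ 0.6033 -0.0522] r 0.027 ztop 0.1402 along -0.0012 side -0.0012 handle 13921 (array([ 0.1197, -0.0246]), array([-0.009 , -0.0008]))
side n 86 axis [0.6432 0.0018] r 0.048 ztop 0.1622 along 0.0659 side -0.0022 handle 147 (array([ 0.1193, -0.0854]), array([0.1325, 0.0086]))
wrist n 4557 axis [ 0.6033 -0.0521] r 0.027 ztop 0.1402 along -0.0012 side -0.0012 handle 13903 (array([ 0.1197, -0.0233]), array([-0.0083, -0.0007]))
handle top slope 3939 [0.00125836 0.11995745]
neck top slope 2074 [0.02496115 0.11363515] [-7.69445938e-04  4.01923710e-05]
rim plane 5253 [-0.0411392  -0.03026724  0.13535822]
```

```bash
python3 - <<'E'
from h import *
from scipy.optimize import least_squares
s=sensors.state();p=s['position'];M=R.from_rotvec(s['tcp_rot']).as_matrix()
yaw=np.degrees(np.arctan2(M[0,1],-M[1,1]));f=fx(yaw);l=np.array([-f[1],f[0]])
g=(p-.019*M[:,2])[:2]+.116*f
for n in ("side","side","scene"):
    c=viewer.get_calibration(n);im,d=viewer.camera(n);P=cloud(c,d).reshape(-1,3)
    D=P[:,:2]-g;r=np.hypot(*D.T)
    k=(r<.045)&(P[:,2]>.131)&(P[:,2]<.143);q=P[k][:,:2]
    a=(q-g)@f;b=(q-g)@l
    w=abs(np.hypot(a,b)-.0285)<.005;
    if w.sum()<30: print(n,w.sum());continue
    cc,rr=fitcirc(np.c_[a,b][w]);print(n,'top ring',w.sum(),cc.round(4),rr.round(4))
    # outer wall facing the camera, z below lugs
    k=(r<.045)&(P[:,2]>.100)&(P[:,2]<.128);q=P[k];a=(q[:,:2]-g)@f;b=(q[:,:2]-g)@l
    w=~((a<-.02)&(abs(b)<.012))&(abs(np.hypot(a,b)-.03)<.007);q2=np.c_[a,b][w]
    if len(q2)>20:
        x=least_squares(lambda c:np.hypot(*(q2-c).T)-.03,[0,0],loss='soft_l1',f_scale=.001);print(n,'wall',len(q2),x.x.round(4),np.std(x.fun).round(4))
E
```

```text
side top ring 403 [ 0.0002 -0.0018] 0.0279
side wall 534 [-0.0007 -0.0011] 0.0014
side top ring 406 [ 0.0001 -0.0018] 0.0279
side wall 534 [-0.0007 -0.0009] 0.0014
scene 0
```

```bash
cat >> h.py <<'E'
MA=np.array([.6435,.0062]);SD=-.0014
def tgt(axis,zo,yaw):
    f=fx(yaw);l=np.array([-f[1],f[0]])
    p,M=pose(np.asarray(axis)-SD*l,zo,yaw,41.73,r=RG); p[2]=zo+OZ; return p,M
E
python3 - <<'E'
from h import *
plan([tgt(MA,.097,YM+4)],[7])
E
```

```text
max [0.0075 0.0003 0.0067 0.0001 0.0001 0.0001]
0.0075,-0.0002,0.0066,-0.0001,-0.0001,0,
0.0075,-0.0002,0.0067,-0,-0.0001,0.0001,
0.0074,-0.0002,0.0066,-0.0001,-0.0001,0,
0.0075,-0.0002,0.0066,-0.0001,-0.0001,0,
0.0075,-0.0002,0.0067,-0.0001,-0.0001,0.0001,
0.0075,-0.0003,0.0066,-0,-0.0001,0,
0.0075,-0.0002,0.0066,-0.0001,-0.0001,0
```

play_rows:
  rows: [0.0075,-0.0002,0.0066,0,0,0,0.0075,-0.0002,0.0067,0,0,0,0.0075,-0.0002,0.0066,0,0,0,0.0075,-0.0002,0.0066,0,0,0,0.0075,-0.0002,0.0067,0,0,0,0.0075,-0.0002,0.0066,0,0,0,0.0075,-0.0002,0.0066,0,0,0,0,0,0,0,0,0,0,0,0,0,0,0,0,0,0,0,0,0]

```text
time_s: 10.9
position: [0.5825, -0.0769, 0.0974]
tcp_rot: [-2.37, -1.218, -0.904]
wrist_force: [-0.4, -0.5, -1.8]
gripper_width: 0.271
grasp_force: 68.8
```

```bash
python3 - <<'E'
from h import *
import cv2
s=sensors.state();print(rel(*tgt(MA,.097,YM+4)),s['wrist_force'])
im=viewer.camera("side")[0];cv2.imwrite("pics/s3.png",cv2.resize(im[200:440,270:500],None,fx=2.5,fy=2.5,interpolation=2)[:,:,::-1])
plan([tgt(MA,.108,YM+4)],[7])
E
```

```text
(array([ 0.00011875, -0.0001884 ,  0.0002548 ]), array([-1.86370301e-04, -6.56707089e-04, -2.51668226e-05])) [-0.36984968 -0.53822524 -1.800038  ]
max [0.0011 0.0001 0.0012 0.0001 0.0001 0.0001]
0.0011,-0,-0.0011,-0,-0.0001,-0,
0.001,-0.0001,-0.0012,-0.0001,-0.0001,-0,
0.0011,0,-0.0011,0,-0.0001,-0,
0.001,-0,-0.0012,-0,-0.0001,-0,
0.0011,-0,-0.0011,-0,-0.0001,-0.0001,
0.0011,-0.0001,-0.0011,-0.0001,-0.0001,0,
0.001,0,-0.0012,0,-0.0001,0
```

View pics/s3.png

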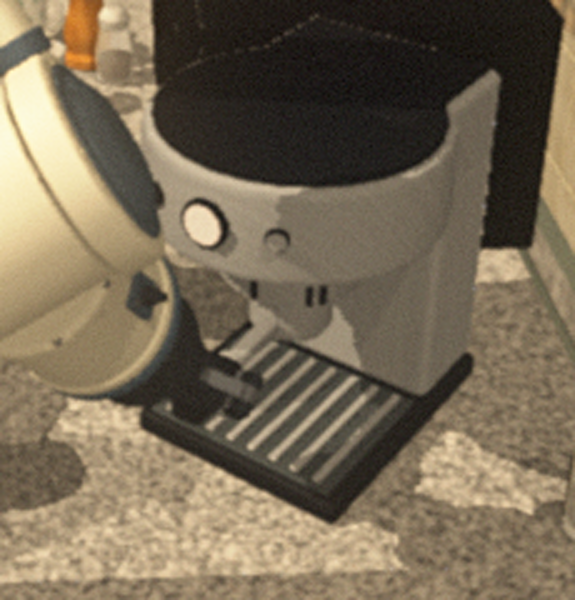

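play_rows:
  rows: [0.0011,0,-0.0011,0,0,0,0.0011,0,-0.0011,0,0,0,0.0011,0,-0.0011,0,0,0,0.0011,0,-0.0011,0,0,0,0.0011,0,-0.0011,0,0,0,0.0011,0,-0.0012,0,0,0,0.001,0,-0.0012,0,0,0,0,0,0,0,0,0,0,0,0,0,0,0,0,0,0,0,0,0]

```text
time_s: 12.2
position: [0.5828, -0.0763, 0.1083]
tcp_rot: [-2.37, -1.218, -0.904]
wrist_force: [-0.3, -0.2, -2.7]
gripper_width: 0.271
grasp_force: 68.8
```

```bash
python3 - <<'E'
from h import *
s=sensors.state();print(rel(*tgt(MA,.108,YM+4)),s['wrist_force'],s['ft_torque'],s['position'])
plan([tgt(MA,.1205,YM+4)],[7])
E
```

```text
(array([-3.36316925e-04, -3.51532322e-05, -2.97813016e-04]), array([-0.00056517, -0.00070792,  0.00010969])) [-0.33716338 -0.21744034 -2.66795236] [-0.59982093  0.46049399  0.03848324] [ 0.58277838 -0.07627011  0.10830191]
max [0.0012 0.     0.0014 0.0001 0.0001 0.0001]
0.0011,-0,-0.0014,-0.0001,-0.0001,0,
0.0012,-0,-0.0013,-0.0001,-0.0001,0,
0.0011,-0,-0.0014,-0,-0.0001,0,
0.0012,-0,-0.0014,-0.0001,-0.0001,0.0001,
0.0011,-0,-0.0014,-0.0001,-0.0001,-0,
0.0011,-0,-0.0013,-0.0001,-0.0001,-0,
0.0012,-0,-0.0014,-0.0001,-0.0001,0
```

No contact so far; continue to turning height.

play_rows:
  rows: [0.0011,0,-0.0014,0,0,0,0.0012,0,-0.0013,0,0,0,0.0011,0,-0.0014,0,0,0,0.0012,0,-0.0014,0,0,0,0.0011,0,-0.0014,0,0,0,0.0011,0,-0.0013,0,0,0,0.0012,0,-0.0014,0,0,0,0,0,0,0,0,0,0,0,0,0,0,0,0,0,0,0,0,0]

```text
time_s: 13.45
position: [0.5825, -0.0766, 0.1208]
tcp_rot: [-2.37, -1.218, -0.904]
wrist_force: [-0.1, -0.5, -2.6]
gripper_width: 0.268
grasp_force: 68.8
```

```bash
python3 - <<'E'
from h import *
s=sensors.state();print(rel(*tgt(MA,.1205,YM+4)),s['wrist_force'],s['ft_torque'],s['position'])
n=20;plan([tgt(MA,.121,YM+4+46*i/n) for i in range(1,n+1)],[1]*n)
E
```

```text
(array([-4.01735210e-05,  7.31894116e-06, -3.68696880e-05]), array([-0.00064663, -0.00074155,  0.0001322 ])) [-0.09724538 -0.50848667 -2.63180314] [-0.67253208  0.4467115   0.03139866] [ 0.58251421 -0.07656643  0.12079927]
max [0.0003 0.0042 0.0004 0.0268 0.0007 0.03  ]
0.0003,0.0041,-0.0004,0.0261,-0.0007,-0.0298,
0,0.0042,0,0.0267,-0.0001,-0.03,
0.0001,0.0041,0,0.0267,0.0001,-0.0299,
-0,0.0041,0.0001,0.0267,-0,-0.03,
-0,0.0042,-0,0.0268,-0,-0.0299,
0,0.0041,-0,0.0267,-0,-0.03,
0,0.0041,0,0.0267,-0.0001,-0.03,
0.0001,0.0041,0,0.0267,0.0001,-0.0299,
-0,0.0042,0,0.0267,-0,-0.03,
-0,0.0041,0.0001,0.0268,-0,-0.0299,
0,0.0041,-0,0.0267,-0,-0.03,
0,0.0042,0,0.0267,-0,-0.0299,
0.0001,0.0041,0,0.0267,-0,-0.03,
-0,0.0041,0,0.0268,-0,-0.03,
-0,0.0041,0.0001,0.0267,-0,-0.0299,
0,0.0042,-0,0.0267,-0,-0.03,
0,0.0041,-0,0.0267,-0,-0.0299,
0.0001,0.0041,0,0.0267,-0,-0.03,
-0,0.0042,0,0.0268,-0,-0.0299,
-0,0.0041,0,0.0267,-0,-0.03
```

play_rows:
  rows: [0.0003,0.0041,-0.0004,0.0265,-0.0005,-0.0298,0,0.0042,0,0.0267,0,-0.03,0,0.0041,0,0.0267,0,-0.03,0,0.0041,0,0.0267,0,-0.03,0,0.0042,0,0.0267,0,-0.03,0,0.0041,0,0.0267,0,-0.03,0,0.0041,0,0.0267,0,-0.03,0,0.0041,0,0.0267,0,-0.03,0,0,0,0,0,0,0,0,0,0,0,0]

```text
time_s: 14.7
position: [0.6115, -0.0916, 0.1213]
tcp_rot: [-2.089, -1.54, -0.797]
wrist_force: [-0.3, -0.1, -2.1]
gripper_width: 0.272
grasp_force: 68.8
```

```bash
python3 - <<'E'
from h import *
s=sensors.state();y=YM+4+46*.4;print(rel(*tgt(MA,.121,y)),s['wrist_force'],s['ft_torque'],s['position'],s['q'].round(2))
n=6;plan([tgt(MA,.121,y+46*.3*i/n) for i in range(1,n+1)],[1]*n)
E
```

```text
(array([7.16628226e-05, 2.66301612e-04, 4.52155585e-05]), array([-2.35714897e-04, -4.14671131e-04, -2.05225522e-05])) [-0.33300138 -0.05422378 -2.13106608] [-0.78256528  0.21391767  0.04961457] [ 0.61146898 -0.09164057  0.12128606] [-0.61  0.72  1.52  0.73  1.26 -0.67]
max [0.0001 0.0044 0.0001 0.0268 0.0004 0.03  ]
0.0001,0.0044,0.0001,0.0265,-0.0004,-0.03,
0,0.0041,-0,0.0267,-0,-0.0299,
0,0.0042,-0,0.0267,-0,-0.03,
0.0001,0.0041,0,0.0268,-0,-0.0299,
-0,0.0041,0,0.0267,-0,-0.03,
-0,0.0041,0.0001,0.0267,-0,-0.03
```

Still free. Continue to about 36° then check at the end of the turn.

play_rows:
  rows: [0.0001,0.0043,0.0001,0.0266,-0.0003,-0.03,0,0.0041,0,0.0267,0,-0.03,0,0.0042,0,0.0267,0,-0.03,0,0.0041,0,0.0267,0,-0.03,0,0.0041,0,0.0267,0,-0.03,0,0.0042,0,0.0267,0,-0.03,0,0.0041,0,0.0267,0,-0.03,0,0.0041,0,0.0267,0,-0.03,0,0,0,0,0,0,0,0,0,0,0,0]

```text
time_s: 15.95
position: [0.6442, -0.0969, 0.1213]
tcp_rot: [-1.776, -1.814, -0.677]
wrist_force: [-0.5, -0.9, -2.7]
gripper_width: 0.272
grasp_force: 68.8
```

```bash
python3 - <<'E'
from h import *
s=sensors.state();y=YM+4+46*.8;print(rel(*tgt(MA,.121,y)),s['wrist_force'],s['ft_torque'],s['position'],s['q'].round(2))
n=4;plan([tgt(MA,.121,y+46*.2*i/n) for i in range(1,n+1)],[1]*n)
E
```

```text
(array([1.62386532e-04, 6.66307726e-05, 1.44661664e-04]), array([1.22516023e-04, 4.24172259e-05, 3.54891026e-04])) [-0.50449637 -0.85589962 -2.67717511] [-0.82101387 -0.05122843 -0.01870423] [ 0.64419228 -0.0968788   0.12129986] [-0.54  0.83  1.24  0.6   1.52 -0.73]
max [0.0002 0.0042 0.0002 0.0268 0.0001 0.03  ]
0.0002,0.0042,0.0002,0.0268,0,-0.0296,
0,0.0041,-0,0.0268,0.0001,-0.03,
0,0.0042,-0,0.0267,-0.0001,-0.0299,
0,0.0041,0,0.0267,0,-0.03
```

play_rows:
  rows: [0.0002,0.0042,0.0002,0.0267,0,-0.0298,0,0.0041,0,0.0267,0,-0.03,0,0.0042,0,0.0267,0,-0.03,0,0.0041,0,0.0267,0,-0.03,0,0,0,0,0,0,0,0,0,0,0,0,0,0,0,0,0,0,0,0,0,0,0,0,0,0,0,0,0,0,0,0,0,0,0,0]

```text
time_s: 17.2
position: [0.6609, -0.0954, 0.1214]
tcp_rot: [-1.609, -1.932, -0.614]
wrist_force: [0.3, 0.6, -2.0]
gripper_width: 0.271
grasp_force: 68.8
```

```bash
python3 - <<'E'
from h import *
s=sensors.state();y=YM+50;print(rel(*tgt(MA,.121,y)),s['wrist_force'],s['ft_torque'],s['position'],s['q'].round(2))
plan([tgt(MA,.1165,y)],[7])
E
```

```text
(array([ 7.86144974e-05, -1.28439070e-04,  2.05967762e-04]), array([0.00030198, 0.00033333, 0.00061117])) [ 0.25429695  0.58400234 -2.01512439] [-0.7629053  -0.17134996  0.01559603] [ 0.66085161 -0.0953855   0.12140153] [-0.5   0.89  1.1   0.55  1.65 -0.78]
max [0.0005 0.0001 0.0006 0.0001 0.0001 0.0001]
-0.0004,-0,0.0005,0,0,0.0001,
-0.0004,-0,0.0005,0.0001,0.0001,0.0001,
-0.0004,-0.0001,0.0005,0,0,0.0001,
-0.0005,0,0.0005,0.0001,0.0001,0,
-0.0004,0,0.0005,0,0,0.0001,
-0.0004,-0,0.0006,0.0001,0.0001,0.0001,
-0.0004,-0,0.0005,0,0,0.0001
```

Lower to ~116.2 and check whether the weight comes off.

play_rows:
  rows: [-0.0004,0,0.0005,0,0,0,-0.0004,0,0.0005,0,0,0,-0.0004,0,0.0005,0,0,0,-0.0004,0,0.0005,0,0,0,-0.0004,0,0.0005,0,0,0,-0.0004,0,0.0005,0,0,0,-0.0004,0,0.0005,0,0,0,-0.0004,0,0.0003,0,0,0,0,0,0,0,0,0,0,0,0,0,0,0]

```text
time_s: 18.45
position: [0.6608, -0.0951, 0.1166]
tcp_rot: [-1.608, -1.932, -0.614]
wrist_force: [-0.3, 1.1, 0.6]
gripper_width: 0.268
grasp_force: 68.9
```

```bash
python3 - <<'E'
from h import *
s=sensors.state();print(s['wrist_force'],s['ft_torque'],s['position'])
E
```

```text
[-0.34953793  1.10070554  0.58853373] [-0.06244516 -0.03744751 -0.01589794] [ 0.66082121 -0.09507343  0.11655444]
```

play_rows:
  rows: [0,0,0,0,0,0,0,0,0,0,0,0,0,0,0,0,0,0,0,0,0,0,0,0,0,0,0,0,0,0,0,0,0,0,0,0,0,0,0,0,0,0,0,0,0,0,0,0,0,0,0,0,0,0,0,0,0,0,0,0]
  grip: 0.4

```text
time_s: 19.7
position: [0.6608, -0.0953, 0.1164]
tcp_rot: [-1.609, -1.932, -0.614]
wrist_force: [-0.3, 0.1, 0.4]
gripper_width: 0.703
grasp_force: 0.0
```

play_rows:
  rows: [0,0,-0.008,0,0,0,0,0,-0.01,0,0,0,0,0,-0.01,0,0,0,0,0,-0.012,0,0,0,0,0,-0.012,0,0,0,0,0,-0.012,0,0,0,0,0,-0.012,0,0,0,0,0,-0.012,0,0,0,0,0,-0.012,0,0,0,0,0,0,0,0,0]

```text
time_s: 20.95
position: [0.6732, -0.1614, 0.1917]
tcp_rot: [-1.61, -1.933, -0.614]
wrist_force: [0.2, 0.0, -0.6]
gripper_width: 0.697
grasp_force: 0.0
```

```bash
python3 - <<'E'
from h import *
import cv2
s=sensors.state();print(s['wrist_force'],s['position'],s['time_s'])
a=viewer.camera("side")[0];c=viewer.get_calibration("wrist");w,d=viewer.camera("wrist")
P=cloud(c,d).reshape(-1,3);f=fx(YM+50);l=np.array([-f[1],f[0]]);A=(P[:,:2]-MA)@f;B=(P[:,:2]-MA)@l
k=(A<-.09)&(A>-.14)&(abs(B)<.025)&(abs(P[:,2]-.14)<.012)
if k.sum()>30:
    pf=np.polyfit(A[k],B[k],1);k2=k&(abs(B-np.polyval(pf,A))<.008)
    print(k.sum(),'yaw err deg',np.degrees(np.arctan(pf[0])),'side',np.polyval(pf,-.115),'handle top z, slope',np.polyfit(A[k2],P[k2][:,2],1),np.median(P[k2][:,2]),'expect .140')
cv2.imwrite("pics/end.png",np.hstack([cv2.resize(a[180:420,260:500],(400,400)),cv2.resize(w,(400,400))])[:,:,::-1])
E
```

```text
[ 0.17561229  0.03462935 -0.60588587] [ 0.67318784 -0.16143575  0.19167641] 20.95
3281 yaw err deg -0.7050935049516297 side 0.002422438875009646 handle top z, slope [0.00741796 0.14040939] 0.1395694135755844 expect .140
```

View pics/end.png

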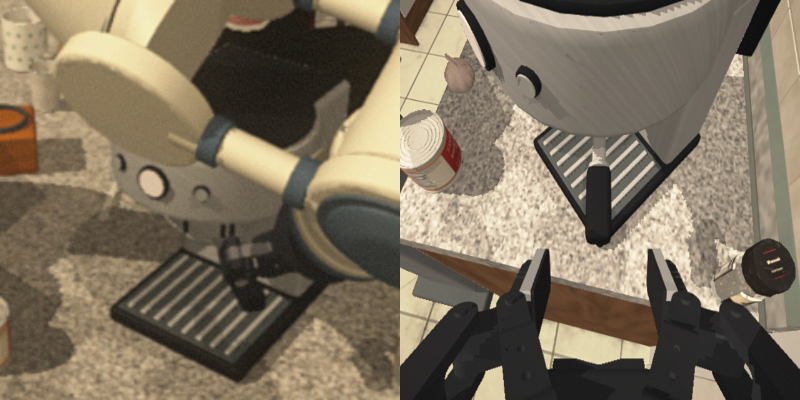

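The handle hangs level at the lock angle: its top is at 139.6 mm against 140 expected, and the yaw is within 1° of the target. The gripper is clear of it.

```bash
python3 -c "
from cell import close_job
print(close_job())"
```

```text
the job is handed in; nothing more can be done
None
```

The portafilter hangs locked at the double-bar mark, level and within about 1° of the lock angle; the gripper is clear, the arm met no resistance on the way, and the job was handed in at about 21 s.

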